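# Dock the card terminal and throw its latch

### The job

The card terminal is standing part-way out of its charging dock on the shop counter. With your fingertips push it fully home against the back stop, and only then flip the ball-ended latch lever past its centre so that it snaps over and locks across the terminal's near end. Do not lift the terminal or anything else, and leave the other things on the counter where they are.

Things in the scene. Friction and masses are not known exactly. Their poses are not given: they have to be found in the camera images.
- dock: Grey charging dock, fixed. Deck 275 x 110 mm (x -95 to 180, y +-55 mm), top 20 mm above the counter. Origin at counter height on its centre line, right below the terminal's near end when that is home; x points the way the terminal slides home (away from the robot), z up. Side rails 42 mm high at y = +-43 to 51, x 20 to 170 mm. Its latch stands at the near left (+y) corner on a wing, y 50 to 95 mm.
- dock_stop (a point): Middle of the dock's back stop face, 50 mm above the counter at x = 170 mm, y = 0 of the dock's frame (axes as the dock's). The stop is 60 mm high; the terminal's far end touches it when home.
- terminal: Black card payment terminal, loose, 170 x 80 x 50 mm (x, y, z), about 0.4 kg, lying on the deck between the rails (3 mm play each side), keys at its near end. Origin at the centre of its underside; x along its length, pointing the way it slides home. It starts 30 to 70 mm short of home and slides with plain friction (1 to 6 N).
- terminal_end (a point): Middle of the terminal's near end face (flat, upright, 80 mm wide, 50 mm high), 30 mm above its underside, that is 50 mm above the counter: the place to push. Fully home it is at x = 0, y = 0 in the dock's frame.
- latch_pivot (a point): Pivot of the latch lever, fixed at x = -15, y = 64, z = 32 mm of the dock's frame (axes as the dock's), between two steel cheeks whose tops are 43 mm above the counter. The lever turns about the dock's x axis.
- latch_ball (a point): Centre of the 24 mm black ball on the latch lever, a 10 mm steel rod, 75 mm from the pivot. Open: it leans to the dock's +y side, ball 45 mm out from and 60 mm above the pivot (92 mm above the counter). Thrown: the ball is 45 mm to -y of the pivot, same height, and a 42 mm steel keeper bar on the same hub lies across the terminal's near end, 11 mm in front of it.
- latch (a joint): Lever angle (rad): 0 = open, leaning out (+y of the dock); 0.65 = upright, the centre; 1.3 = thrown, leaning in (-y). A spring holds it at both ends and snaps it over past the centre; it takes about 2 N at the ball to start, less towards the centre. With the terminal over 10 mm short of home the lever strikes it and cannot go over.
- pen_mug: Bystander, loose: white ceramic mug, 76 mm wide, 90 mm high. Origin at the centre of its underside. Leave it where it is.
- paper_roll: Bystander, loose: standing receipt-paper roll, 56 mm diameter, 58 mm high. Origin at the centre of its underside. Leave it where it is.
- bell: Bystander, loose: steel counter bell, 76 mm diameter, 56 mm high. Origin at the centre of its underside. Leave it where it is.
- jam_jar: Bystander, loose: glass jar with a steel cap, 68 mm diameter, 85 mm high. Origin at the centre of its underside. Leave it where it is.
- coin_dish: Bystander, loose: shallow wooden coin dish, 110 mm diameter, 22 mm high. Origin at the centre of its underside. Leave it where it is.
- cake_box: Bystander, loose: cardboard cake box, 160 x 160 x 80 mm. Origin at the centre of its underside. Leave it where it is.
- bag_stack: Bystander, loose: stack of paper bags, 140 x 100 x 30 mm. Origin at the centre of its underside. Leave it where it is.

How it is judged:
By the outcome, as a careful person would: the job done as asked, in the order asked, and still so for the second after the job is handed in, with the robot touching nothing.
It also fails if it takes over 48 s, if anything falls off the work surface, if the arm or the gripper's body presses on something with over 40 N, if the wrist force passes 120 N, or if a joint passes its speed limit or range.

### The arm

A 7-joint arm with a two-finger parallel gripper is mounted at the origin on the work surface. World frame = base frame: x ahead of the robot, y to its left, z up, the work surface at z = 0. Lengths are in m, angles in rad, forces in N, time in s.
With the tool pointing down it reaches from about 0.425 to 0.925 m from the base axis. Payload 6.8 kg.
Tool frame: the origin (TCP) lies where the fingers leave the gripper's body, on its centre line; the fingertips stand 73 mm ahead of it and the grasp point (between the pads) lies 54 mm ahead of it; z points along the fingers, y is the direction in which the jaws open and shut (so a half turn about z gives the same grasp; the last joint's range is limited). The gripper opens to 85 mm and grips with 20 to 120 N. Pads are 22 mm wide; open, the fingers measure 114 mm over their backs; the gripper's body (76 mm by 85 mm) begins 54 mm behind the grasp point. The pads swing forward as they close: fully open they stand 13 mm farther back than shut.
Start: joints at [1.143, 0.477, 0.022, 1.555, -0.011, 1.109, -0.083], TCP at [0.212, -0.641, 0.304] pointing down, gripper open.
Joint ranges: [-2.96, 2.96], [-0.34, 2.1], [-1.41, 1.46], [0.24, 2.44], [-1.37, 4.51], [0.17, 1.92], [-2.96, 2.96]. Speed limits (rad/s): [2.39, 2.39, 3.14, 3.14, 3.14, 3.14, 3.14].

### API

Orientations are given as a rotation vector (axis times angle).
In Python, from bench import r gives the robot as it stands.
- The arm moves only by the shell command python3 -m handwheel 'ROWS' [FORCE]. ROWS is JSON, a list that holds one entry, the list of rows, each a list of 7 numbers: the shift along the world's x, y, z in m, then the turn, a rotation vector about the world's x, y, z in rad, then the finger opening in m, from 0 to 0.0854. A call has 1 to 10 rows; each row shifts and turns the commanded pose from where the row before left it; what a row does not reach is not made up. A row lasts 1/12 s, in which the tool goes at most 41.7 mm and 7.16 degrees, less where a joint would pass 70% of its speed; a pose out of reach is approached as far as the arm can. A call is refused whole if a number of a shift passes 0.0417 or a number of a turn 0.125, either way. A call with a gripper value outside its range is refused whole. The fingers move at their own pace and stop on an object; FORCE is the grip in N (left out, the last holds). Time passes only in rows, so rows that do not move let the fingers close. It gives the time, the measured TCP pose, the force and the opening at its end, in the units of the state.
- r.get_obs(): the state, without advancing time (a new reading comes with each control period).
- r.grab_frame(name): name is "scene" or "side" or "wrist"; returns (picture, depth): 480x640x3 uint8, red, green, blue; 480x640 float32, m along the optical axis (not along the pixel's ray), 0 where there is no reading.
- r.get_calibration(name): a dict with "vertical_fov" (degrees; the focal length in pixels is half the picture's height over the tangent of half this angle, whatever the lens; pixels are square), "cx", "cy" (the principal point, pixels), "R" (3x3) and "t" (3): a world point X has camera coordinates R X + t; the wrist camera has in their place "T_tool_cam" (4x4, takes a point from camera to tool coordinates, whose origin is the TCP and whose axes are the flange's). Camera axes: x right, y down, z forward; pixel columns grow to the right and rows downward; lengths in m; the calibration is good to about 2 mm. A picture is of the moment at which its call begins: read the wrist's pose just before it. get_calibration takes no time and is no camera call.
- r.hand_in(): hands the job in, once; it reports no verdict.
Trained networks look in the newest picture that a camera, given by its name, has taken for a name from the list of things; names that differ only in an ending like _2 or _b are one class to them, and where a whole thing is asked for, a point or a joint stands for the part that bears it (a point fixed in the world has none). Each returns a list of dicts, best first, with "p" (0 to 1); they miss things now and then, are a little off and sometimes report something else, mostly with a low value. They report only what shows in the picture. A call takes as long as a camera call.
- r.masks_of(label, camera): "pixels" (480x640 bool, what is visible of it) and "at" ([column, row] in pixels, amid what is visible of it).
The state is a dict: "clock": time; "joints": joint angles; "qvel": joint speeds; "tau": joint torques, N m; "tcp_pos": TCP position; "orientation": TCP orientation; "contact_force": force on the tool from outside, world axes, zero at the start; "moment": the same for the moment, N m; "grip_width": finger opening in m.
Only numpy, scipy, OpenCV 4.12 (cv2) and the standard library are available. Lean on these libraries where they do the work, as an engineer would, in place of code of your own. Each camera call takes 0.05 s, during which the arm holds its last target.

## Working session

There is one attempt and no reset: what is moved stays moved. The work goes in short steps, Python scripts to look and compute and a shell command to move; the robot and the scene stay as the last step left them, time stands still between calls to the robot, and variables do not carry over. Pictures are saved under pics/ and viewed, and the job is handed in when it is done.

```bash
mkdir -p pics; ls
cat > h.py <<'E'
import numpy as np, cv2
from bench import r
def snap(n,f):
    im,d=r.grab_frame(n); cv2.imwrite('pics/'+f,im[:,:,::-1]); return im,d
def K(n):
    c=r.get_calibration(n); f=240/np.tan(np.radians(c['vertical_fov'])/2); return c,f
def world(n,uv,z):
    "points from pixel + depth (fixed cams)"
    c,f=K(n); uv=np.atleast_2d(uv); z=np.asarray(z).reshape(-1)
    P=np.c_[(uv[:,0]-c['cx'])/f*z,(uv[:,1]-c['cy'])/f*z,z]
    return (P-np.array(c['t']))@np.array(c['R'])
def proj(n,X):
    c,f=K(n); p=np.atleast_2d(X)@np.array(c['R']).T+np.array(c['t'])
    return np.c_[p[:,0]/p[:,2]*f+c['cx'],p[:,1]/p[:,2]*f+c['cy']]
E
python3 - <<'E'
from h import *
o=r.get_obs(); print(o)
for n in('scene','side'):
    im,d=snap(n,n+'0.png'); print(n,r.get_calibration(n),(d>0).mean())
E
```

```text
pics
{'clock': 0.0, 'joints': array([ 1.14289612,  0.47778734,  0.02233198,  1.55644262, -0.01149191,
        1.10928284, -0.08309008]), 'qvel': array([ 0.00059719, -0.0001411 , -0.00125737,  0.00060538,  0.00049973,
        0.00134457,  0.00152894]), 'tau': array([-3.94982235e-04, -5.96440566e+01,  1.60784326e+00, -2.81196749e+01,
        1.24492549e-02,  9.34429758e-03,  3.08708468e-05]), 'tcp_pos': array([ 0.21206068, -0.64034756,  0.30293773]), 'orientation': array([-3.09978526e+00, -4.99990935e-01,  6.57949076e-04]), 'contact_force': array([ 0.35376153, -1.02831074,  0.03140188]), 'moment': array([-0.01084147, -0.03305418,  0.00382122]), 'grip_width': 0.0856120385690356}
scene {'vertical_fov': 42.13667490162893, 'cx': 324.21873745262474, 'cy': 237.49092839766698, 'R': array([[ 0.88118264,  0.47272763,  0.00676423],
       [ 0.27299938, -0.49709617, -0.82363022],
       [-0.38599028,  0.72761528, -0.56708686]]), 't': array([-0.4326106 , -0.11393883,  2.04665836])} 0.994990234375
side {'vertical_fov': 56.92552473152389, 'cx': 317.34312431115103, 'cy': 245.19162859383962, 'R': array([[-0.7872509 , -0.61658371, -0.00778189],
       [-0.38409095,  0.50020003, -0.77606319],
       [ 0.48240042, -0.60796749, -0.63060715]]), 't': array([0.37840758, 0.30913433, 1.08989622])} 0.9961360677083333
```

View pics/scene0.png

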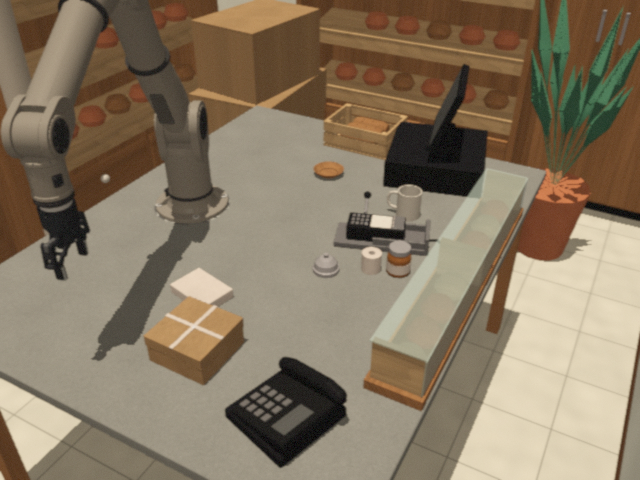

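View pics/side0.png

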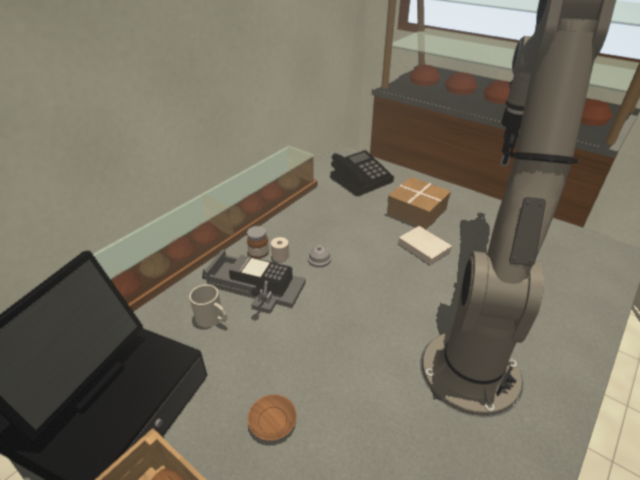

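The scene view shows the terminal at about (375,227), the latch ball at (367,195), the mug at (408,203), the roll at (371,260), the jar at (399,258) and the bell at (326,265). In the side view the terminal is at (262,272) and the latch near (265,290).

Run:
```python
from h import *
for n in('scene','side'):
    im,d=snap(n,n+'1.png')
    np.save(n+'d.npy',d); np.save(n+'i.npy',im)
    for l in('dock','terminal','latch_ball','pen_mug','paper_roll','bell','jam_jar','coin_dish'):
        for m in r.masks_of(l,n)[:2]:
            px=m['pixels']; v,u=np.nonzero(px&(d>0))
            if len(v)==0: print(n,l,'empty');continue
            W=world(n,np.c_[u,v],d[v,u])
            print(n,l,round(m['p'],2),np.round(m['at']),len(v),'med',np.median(W,0).round(3),'lo',np.percentile(W,3,0).round(3),'hi',np.percentile(W,97,0).round(3))
            np.save(f'm_{n}_{l}.npy',px) if m['p']>.5 else 0
    x0,y0=(300,160) if n=='scene' else (180,210)
    cv2.imwrite(f'pics/{n}crop.png',cv2.resize(im[y0:y0+130,x0:x0+170,::-1],None,fx=4.6,fy=4.6,interpolation=2))
print(r.get_obs()['clock'])
```

```text
scene dock 0.67 [407. 239.] 1314 med [0.688 0.084 0.021] lo [0.508 0.011 0.004] hi [0.776 0.178 0.073]
scene terminal 0.56 [373. 230.] 1471 med [0.615 0.071 0.067] lo [0.542 0.032 0.025] hi [0.697 0.135 0.075]
scene latch_ball 0.5 [366. 197.] 101 med [0.548 0.171 0.082] lo [0.534 0.121 0.049] hi [0.565 0.19  0.102]
scene pen_mug 0.76 [406. 200.] 869 med [0.65  0.252 0.059] lo [0.587 0.232 0.003] hi [0.684 0.309 0.09 ]
scene pen_mug 0.42 [389. 238.] 1597 med [0.667 0.085 0.021] lo [ 0.503  0.01  -0.   ] hi [0.775 0.189 0.084]
scene paper_roll 0.67 [370. 259.] 491 med [ 0.67  -0.06   0.045] lo [ 0.642 -0.073  0.005] hi [ 0.69  -0.023  0.061]
scene bell 0.86 [325. 266.] 519 med [ 0.562 -0.125  0.026] lo [ 0.527 -0.144 -0.   ] hi [ 0.588 -0.089  0.05 ]
scene jam_jar 0.73 [372. 262.] 501 med [ 0.669 -0.06   0.046] lo [ 0.641 -0.073  0.004] hi [ 0.69  -0.022  0.061]
scene jam_jar 0.63 [394. 260.] 799 med [ 0.741 -0.038  0.055] lo [ 0.709 -0.051  0.005] hi [0.766 0.003 0.088]
scene coin_dish 0.56 [330. 169.] 383 med [0.291 0.408 0.009] lo [ 0.247  0.346 -0.001] hi [0.338 0.444 0.024]
side dock 0.88 [248. 287.] 2091 med [0.617 0.148 0.02 ] lo [0.498 0.03  0.002] hi [0.767 0.194 0.083]
side terminal 0.78 [263. 272.] 1551 med [0.6   0.108 0.068] lo [0.527 0.05  0.031] hi [0.684 0.153 0.073]
side paper_roll 0.63 [282. 249.] 378 med [ 0.651 -0.026  0.045] lo [ 0.635 -0.056  0.002] hi [ 0.682 -0.01   0.059]
side bell 0.63 [318. 257.] 390 med [ 0.542 -0.087  0.027] lo [ 0.519 -0.118  0.   ] hi [ 0.576 -0.066  0.052]
side bell 0.6 [251. 287.] 1968 med [0.608 0.148 0.02 ] lo [0.497 0.028 0.004] hi [0.765 0.194 0.085]
side jam_jar 0.89 [257. 243.] 630 med [0.718 0.004 0.055] lo [ 0.7   -0.035  0.   ] hi [0.761 0.023 0.086]
side coin_dish 0.56 [273. 418.] 1805 med [0.301 0.395 0.009] lo [0.251 0.35  0.001] hi [0.345 0.444 0.022]
1.0
```

View pics/scenecrop.png

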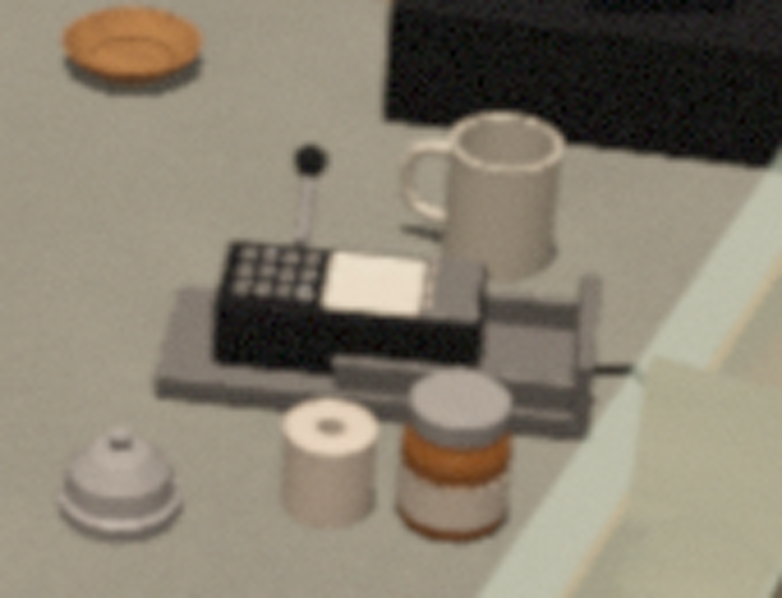

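View pics/sidecrop.png

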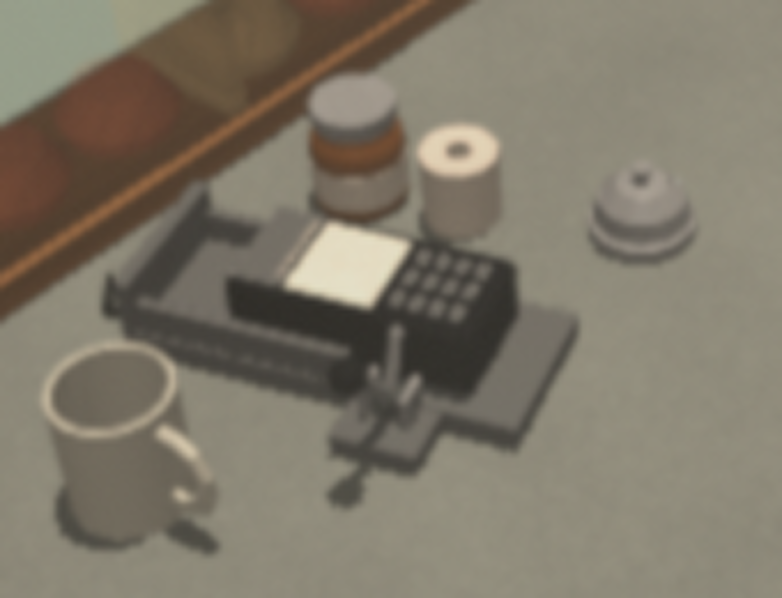

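Run:
```python
from h import *
allW=[]
for n in('scene','side'):
    d=np.load(n+'d.npy'); v,u=np.nonzero(d>0); W=world(n,np.c_[u,v],d[v,u])
    k=(W[:,0]>.45)&(W[:,0]<.85)&(W[:,1]>-.2)&(W[:,1]<.33)&(W[:,2]>-.02)&(W[:,2]<.15)
    W=W[k]; allW.append(W)
    t=W[(W[:,2]>.064)&(W[:,2]<.078)]
    # table level
    print(n,'table',np.median(W[W[:,2]<.01,2]))
    mt=np.load(f'm_{n}_terminal.npy'); v,u=np.nonzero(mt&(d>0)); T=world(n,np.c_[u,v],d[v,u]); T=T[(T[:,2]>.063)&(T[:,2]<.078)]
    print('term',len(T),np.median(T[:,2]),cv2.minAreaRect((T[:,:2]*1000).astype(np.float32)))
    D=W[(W[:,2]>.014)&(W[:,2]<.026)]
    D=D[(D[:,1]>-.0)&(D[:,1]<.2)]
    print('deck',len(D),cv2.minAreaRect((D[:,:2]*1000).astype(np.float32)))
    B=W[(W[:,2]>.084)&(W[:,2]<.12)&(W[:,0]<.59)]; print('ball',len(B),B.mean(0) if len(B) else 0,B.max(0))
# height map, 2mm/px, rows=x, for viewing
A=np.vstack(allW); 
H=np.zeros((200,265),np.uint8)
i=((A[:,0]-.45)/.002).astype(int); j=((.33-A[:,1])/.002).astype(int)
np.maximum.at(H,(199-np.clip(i,0,199),np.clip(j,0,264)),np.clip(A[:,2]*2200,0,255).astype(np.uint8))
cv2.imwrite('pics/hm.png',cv2.resize(H,None,fx=3,fy=3,interpolation=0))
```

```text
scene table -0.0005048033605328471
term 890 0.06990714332889789 ((616.2106323242188, 90.16614532470703), (168.88275146484375, 90.87276458740234), 19.068025588989258)
deck 741 ((633.2098999023438, 94.00564575195312), (273.3616943359375, 119.32505798339844), 19.27933692932129)
ball 49 [0.54485779 0.17775961 0.09453226] [0.55715161 0.19637988 0.10440029]
side table -0.0010964097482978248
term 1088 0.06952598045171025 ((613.5751342773438, 97.2216567993164), (168.0946044921875, 84.17222595214844), 18.940629959106445)
deck 1201 ((666.9680786132812, 99.79596710205078), (363.4046630859375, 198.48297119140625), 0.03996363282203674)
ball 61 [0.53925638 0.19034309 0.0961348 ] [0.55166622 0.19929691 0.10364207]
```

View pics/hm.png

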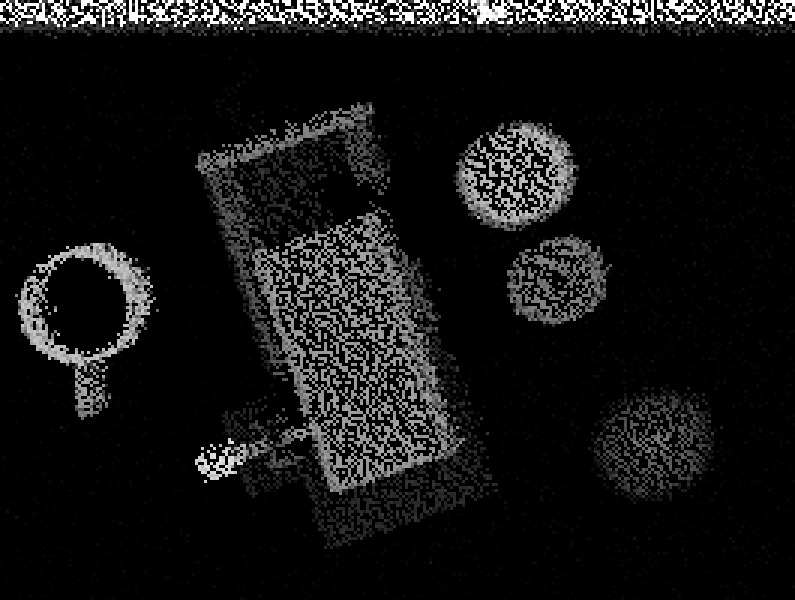

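The height map shows the dock at about 19° yaw, the terminal around 60 mm short, and the ball leaning out to the left, in agreement with the dock model. I'll move over with a partly closed gripper and then look with the wrist camera.

```bash
python3 -m handwheel '[[[0.02,0.034,0,0,0,0,0.03],[0.02,0.034,0,0,0,0,0.03],[0.02,0.034,0,0,0,0,0.03],[0.02,0.034,0,0,0,0,0.03],[0.02,0.034,0,0,0,0,0.03],[0.02,0.034,0,0,0,0,0.03],[0.02,0.034,0,0,0,0,0.03],[0.02,0.034,0,0,0,0,0.03],[0.02,0.034,0,0,0,0,0.03],[0.02,0.034,0,0,0,0,0.03]]]'
python3 -m handwheel '[[[0.006,0.033,0,0,0,0,0.03],[0.006,0.033,0,0,0,0,0.03],[0.006,0.033,0,0,0,0,0.03],[0.006,0.033,0,0,0,0,0.03],[0.006,0.033,0,0,0,0,0.03],[0.006,0.033,0,0,0,0,0.03],[0.006,0.033,0,0,0,0,0.03],[0.006,0.033,0,0,0,0,0.03],[0.006,0.033,0,0,0,0,0.03],[0,0,0,0,0,0,0.03]]]'
python3 - <<'E'
from h import *
o=r.get_obs(); np.save('wo.npy',np.r_[o['tcp_pos'],o['orientation']]); print(o['clock'],o['tcp_pos'],o['orientation'],o['grip_width'],o['contact_force'])
im,d=snap('wrist','w0.png'); np.save('wd.npy',d)
print(r.get_calibration('wrist'))
E
```

```text
clock: 1.83
tcp_pos: [0.4128, -0.2991, 0.3043]
orientation: [3.101, 0.5, 0.001]
contact_force: [1.0, -0.5, 0.2]
grip_width: 0.0296
clock: 2.67
tcp_pos: [0.4671, 0.0032, 0.3047]
orientation: [-3.097, -0.514, -0.004]
contact_force: [0.1, -0.2, 0.2]
grip_width: 0.0301
2.6667 [0.46712656 0.00315228 0.30467622] [-3.09666859 -0.51362261 -0.00436229] 0.03006408254240112 [ 0.0583981  -0.15660313  0.17683789]
{'vertical_fov': 67.47730099880387, 'cx': 318.2312270149344, 'cy': 239.33486990622075, 'T_tool_cam': array([[-4.96282231e-04, -9.52428505e-01, -3.04761706e-01,
         7.68579772e-02],
       [ 9.99999868e-01, -5.12417977e-04, -2.70397439e-05,
        -5.28145632e-04],
       [-1.30411954e-04, -3.04761679e-01,  9.52428633e-01,
        -6.96403578e-02],
       [ 0.00000000e+00,  0.00000000e+00,  0.00000000e+00,
         1.00000000e+00]])}
```

View pics/w0.png

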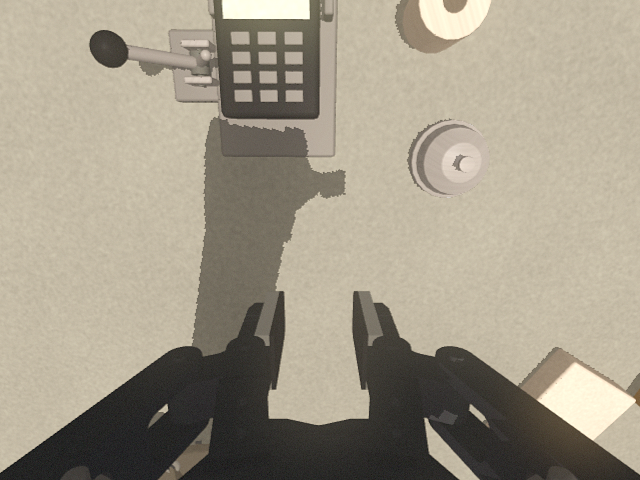

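The wrist picture shows the terminal's near top edge at row 118 (columns 221–319), the deck's near edge at row 156 (columns 222–335), and the ball at (108,48).

```bash
cat >> h.py <<'E'
from scipy.spatial.transform import Rotation as Ro
def wworld(po,uv,z):
    c,f=K('wrist'); T=np.array(c['T_tool_cam']); uv=np.atleast_2d(uv).astype(float); z=np.asarray(z,float).reshape(-1)
    P=np.c_[(uv[:,0]-c['cx'])/f*z,(uv[:,1]-c['cy'])/f*z,z]
    P=P@T[:3,:3].T+T[:3,3]
    return Ro.from_rotvec(po[3:]).apply(P)+po[:3]
def wplane(po,uv,h):
    a=wworld(po,uv,[.2]*len(uv)); b=wworld(po,uv,[.4]*len(uv)); s=(h-a[:,2])/(b[:,2]-a[:,2]); return a+(b-a)*s[:,None]
E
python3 - <<'E'
from h import *
po=np.load('wo.npy'); d=np.load('wd.npy')
for nm,uv,h in(('term edge',[(223,117),(319,118)],.07),('deck edge',[(223,156),(335,156)],.02),('ball',[(108,48)],.092)):
    W=wplane(po,uv,h); print(nm,W.round(4).tolist())
    if len(W)>1:
        m=W.mean(0); v=W[1]-W[0]; print('  mid',m.round(4),'yaw',np.degrees(np.arctan2(v[0],-v[1])),'len',np.linalg.norm(v))
print('depth z ball top',wworld(po,[(108,48)],d[48,108]),'deck',wworld(po,[(300,150)],d[150,300]),'term',wworld(po,[(260,108)],d[108,260]),'table',wworld(po,[(400,220)],d[220,400]))
# side edges of the terminal -> yaw
print(wplane(po,[(217,10),(223,115)],.07),)
E
```

```text
term edge [[0.5209, 0.1033, 0.07], [0.5451, 0.0301, 0.07]]
  mid [0.533  0.0667 0.07  ] yaw 18.23902385619581 len 0.07708509678552439
deck edge [[0.4832, 0.1069, 0.02], [0.5181, 0.0046, 0.02]]
  mid [0.5007 0.0557 0.02  ] yaw 18.81576824698308 len 0.10803368289821265
ball [[0.541, 0.1863, 0.092]]
depth z ball top [[0.54090129 0.18022643 0.10277939]] deck [[0.51245979 0.03832056 0.01888487]] term [[0.53702655 0.07739984 0.06799421]] table [[ 0.47594895 -0.08562442 -0.00079439]]
[[0.59239551 0.12602978 0.07      ]
 [0.52240329 0.10370878 0.07      ]]
```

```bash
python3 -m handwheel '[[[0.003,0.008,-0.03,0,0,0,0.03],[0.003,0.008,-0.03,0,0,0,0.03],[0.003,0.008,-0.03,0,0,0,0.03],[0.003,0.008,-0.03,0,0,0,0.03],[0.003,0.008,-0.03,0,0,0,0.03],[0.003,0.008,-0.025,0,0,0,0.03],[0,0,-0.02,0,0,0,0.03],[0,0,0,0,0,0,0.03],[0,0,0,0,0,0,0.03]]]'
```

```text
clock: 3.47
tcp_pos: [0.4837, 0.0431, 0.1084]
orientation: [3.101, 0.499, -0.004]
contact_force: [0.3, 0.5, -0.3]
grip_width: 0.0302
```

```bash
python3 -m handwheel '[[[-0.002,0.006,0,0,0,0.01,0.03],[0.0095,0.0032,0,0,0,0,0.03],[0.0095,0.0032,0,0,0,0,0.03],[0.0095,0.0032,0,0,0,0,0.03],[0.005,0.0017,0,0,0,0,0.03],[0.005,0.0017,0,0,0,0,0.03],[0.005,0.0017,0,0,0,0,0.03],[0.005,0.0017,0,0,0,0,0.03],[0.005,0.0017,0,0,0,0,0.03],[0.005,0.0017,0,0,0,0,0.03]]]'
```

```text
clock: 4.3
tcp_pos: [0.5392, 0.0693, 0.1084]
orientation: [3.098, 0.515, -0.007]
contact_force: [-5.7, -1.9, 4.7]
grip_width: 0.03
```

Run:
```python
from h import *
o=r.get_obs(); np.save('wo.npy',np.r_[o['tcp_pos'],o['orientation']]); print(o['clock'],o['tcp_pos'],o['contact_force'])
im,d=snap('wrist','w1.png'); im,d=snap('scene','s1.png')
```

```text
4.3 [0.53924896 0.0692868  0.1084302 ] [-5.67297156 -1.87242096  4.71803593]
```

View pics/w1.png

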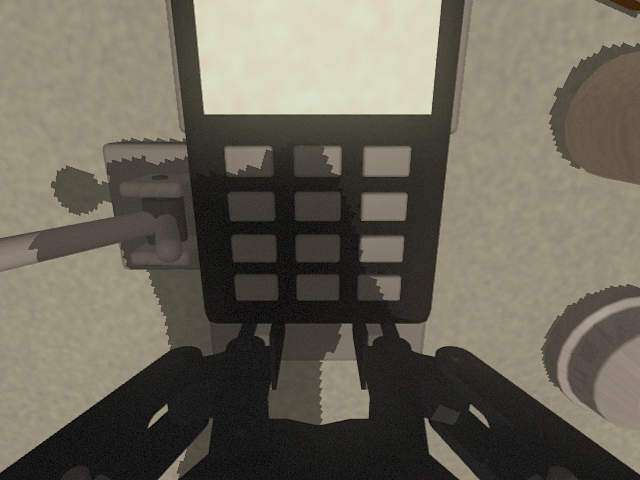

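```bash
python3 -m handwheel '[[[0.005,0.0017,0,0,0,0,0.03],[0.005,0.0017,0,0,0,0,0.03],[0.005,0.0017,0,0,0,0,0.03],[0.005,0.0017,0,0,0,0,0.03],[0.005,0.0017,0,0,0,0,0.03]]]';python3 -m handwheel '[[[0.004,0.0014,0,0,0,0,0.03],[0.004,0.0014,0,0,0,0,0.03],[0.002,0.0007,0,0,0,0,0.03]]]'
```

```text
clock: 4.82
tcp_pos: [0.5661, 0.0786, 0.1087]
orientation: [-3.099, -0.516, 0.001]
contact_force: [-1.6, -1.2, -1.7]
grip_width: 0.03
clock: 5.07
tcp_pos: [0.5764, 0.0823, 0.1089]
orientation: [-3.099, -0.516, -0.001]
contact_force: [-2.4, -0.7, 0.6]
grip_width: 0.0297
```

```bash
python3 -m handwheel '[[[0.002,0.0007,0,0,0,0,0.03],[0.001,0.0003,0,0,0,0,0.03]]]';python3 -m handwheel '[[[0.0015,0.0005,0,0,0,0,0.03],[0,0,0,0,0,0,0.03]]]'
```

```text
clock: 5.23
tcp_pos: [0.5788, 0.0831, 0.1089]
orientation: [3.099, 0.516, -0.0]
contact_force: [-2.6, -1.4, 0.1]
grip_width: 0.0303
clock: 5.4
tcp_pos: [0.5804, 0.0836, 0.109]
orientation: [-3.099, -0.516, -0.001]
contact_force: [-3.0, -0.5, 0.1]
grip_width: 0.03
```

```bash
python3 -m handwheel '[[[0.0015,0.0005,0,0,0,0,0.03],[0,0,0,0,0,0,0.03]]]';python3 -m handwheel '[[[0.0015,0.0005,0,0,0,0,0.03],[0,0,0,0,0,0,0.03]]]'
```

```text
clock: 5.57
tcp_pos: [0.5806, 0.0837, 0.1089]
orientation: [3.098, 0.515, -0.004]
contact_force: [-7.2, -1.6, 4.7]
grip_width: 0.0303
clock: 5.73
tcp_pos: [0.5808, 0.0837, 0.1087]
orientation: [3.098, 0.515, -0.009]
contact_force: [-10.8, -3.2, 8.3]
grip_width: 0.0298
```

```bash
python3 -m handwheel '[[[0.002,0.0007,0,0,0,0,0.03],[0,0,0,0,0,0,0.03]]]'
python3 - <<'E'
from h import *
for n,(x0,y0) in(('scene',(320,180)),('side',(180,210))):
    im,d=snap(n,n+'2.png'); cv2.imwrite(f'pics/{n}2c.png',cv2.resize(im[y0:y0+100,x0:x0+130,::-1],None,fx=6,fy=6,interpolation=2))
E
```

```text
clock: 5.9
tcp_pos: [0.581, 0.0837, 0.1083]
orientation: [3.097, 0.515, -0.016]
contact_force: [-16.0, -4.0, 12.0]
grip_width: 0.0301
```

View pics/scene2c.png

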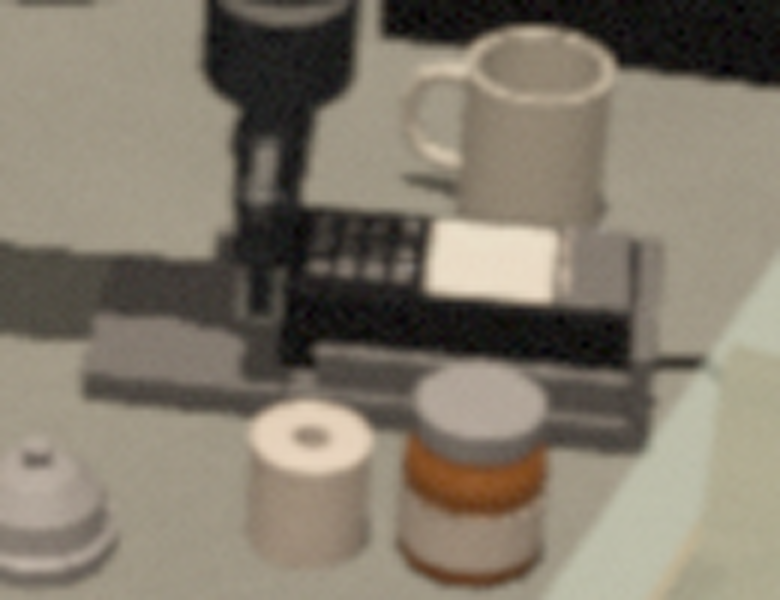

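View pics/side2c.png

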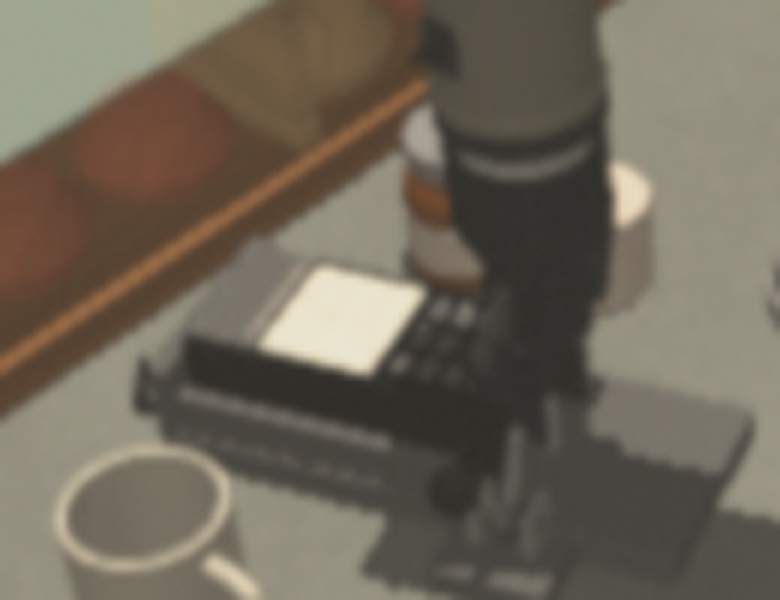

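Both views show the terminal up against the stop, and the force climbs while the tool stays stalled at about 16 N. I'll back off and lift clear, then look again from above with nothing touching.

```bash
python3 -m handwheel '[[[-0.0095,-0.0032,0,0,0,0,0.03],[-0.0095,-0.0032,0,0,0,0,0.03],[-0.0095,-0.0032,0,0,0,0,0.03],[-0.0095,-0.0032,0,0,0,0,0.03],[-0.0095,-0.0032,0.03,0,0,0,0.0],[-0.0095,-0.0032,0.035,0,0,0,0.0],[-0.0095,-0.0032,0.035,0,0,0,0.0],[-0.0095,-0.0032,0.03,0,0,0,0],[0,0,0,0,0,0,0],[0,0,0,0,0,0,0]]]'
python3 - <<'E'
from h import *
o=r.get_obs(); po=np.r_[o['tcp_pos'],o['orientation']]; np.save('wo.npy',po); print(o['clock'],o['tcp_pos'],o['contact_force'],o['grip_width'])
im,d=snap('wrist','w2.png'); np.save('wd.npy',d)
E
```

```text
clock: 6.83
tcp_pos: [0.5097, 0.0594, 0.2408]
orientation: [3.098, 0.515, 0.008]
contact_force: [-0.3, 0.2, -0.3]
grip_width: -0.0003
6.8333 [0.50968486 0.0593853  0.24083581] [-0.3240732   0.16680763 -0.30523965] -0.00025446514077512376
```

View pics/w2.png

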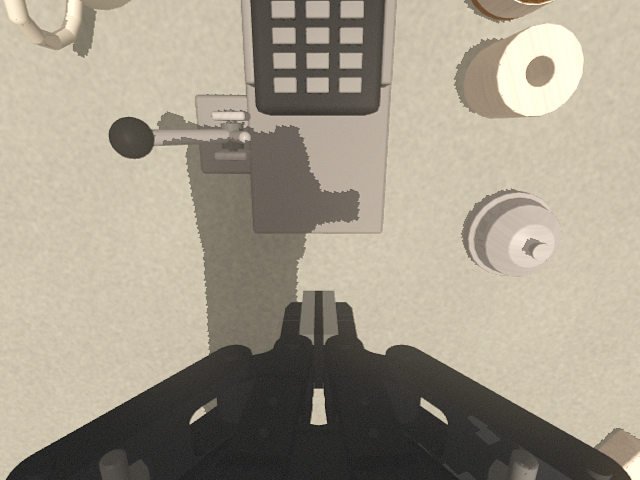

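Run:
```python
from h import *
po=np.load('wo.npy')
a=wplane(po,[(257,113),(380,113)],.07).mean(0); W=wplane(po,[(253,233),(383,233)],.02); b=W.mean(0)
v=W[1]-W[0]; yaw=np.arctan2(v[0],-v[1]); u=np.array([np.cos(yaw),np.sin(yaw)]); n=np.array([-u[1],u[0]])
O=b[:2]+.095*u
print('yaw',np.degrees(yaw),'origin',O,'term end in dock',(a[:2]-O)@u,(a[:2]-O)@n)
B=wplane(po,[(131,137)],.092)[0,:2]; print('ball',B,'dock',(B-O)@u,(B-O)@n,'pred',O-.015*u+.109*n)
S=O-.015*u+.160*n; print('start',S,'delta',S-po[:2],'stroke dir',-n)
```

```text
yaw 18.801825304720804 origin [0.59057868 0.08729628] term end in dock -0.0010727920377378488 -0.00022305621243952267
ball [0.54093747 0.1861711 ] dock -0.015125356951569973 0.10959791679433671 pred [0.54124884 0.18564549]
start [0.52481176 0.23392408] delta [0.0151269  0.17453878] stroke dir [ 0.32229585 -0.94663899]
```

The terminal's near end now measures at dock x = −1 mm, y ≈ 0, so it is home. The ball is where the model puts it. Next I go outboard of the ball and descend.

```bash
python3 -m handwheel '[[[0.003,0.035,0,0,0,0,0],[0.003,0.035,0,0,0,0,0],[0.003,0.035,0,0,0,0,0],[0.003,0.035,0,0,0,0,0],[0.003,0.0345,0,0,0,0,0],[0,0,-0.029,0,0,0,0],[0,0,-0.029,0,0,0,0],[0,0,-0.029,0,0,0,0],[0,0,0,0,0,0,0],[0,0,0,0,0,0,0]]]'
python3 - <<'E'
from h import *
o=r.get_obs(); po=np.r_[o['tcp_pos'],o['orientation']]
u=np.array([.9466,.3223]); n=np.array([-.3223,.9466]); O=np.array([.5906,.0873])
print(o['clock'],po,o['contact_force'],'dock',(po[:2]-O)@u,(po[:2]-O)@n)
im,d=snap('wrist','w3.png')
E
```

```text
clock: 7.72
tcp_pos: [0.5227, 0.2335, 0.1495]
orientation: [3.098, 0.516, -0.009]
contact_force: [-0.1, -1.0, 0.2]
grip_width: 0.0001
7.7167 [ 0.52273673  0.23350837  0.14950887  3.09753863  0.51626445 -0.0086588 ] [-0.09230509 -1.0117919   0.21283707] dock -0.017116414973867997 0.16027317659114515
```

View pics/w3.png

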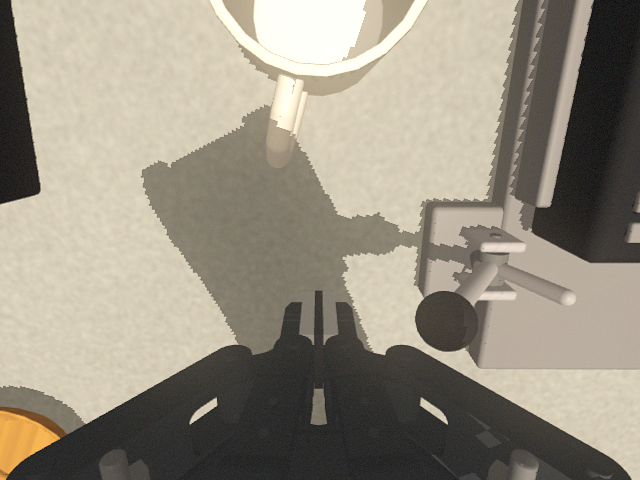

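```bash
python3 -m handwheel '[[[0.0035,-0.007,0.006,0,0,0,0],[0.0026,-0.0076,0,0,0,0,0],[0.0026,-0.0076,0,0,0,0,0],[0.0026,-0.0076,0,0,0,0,0],[0.0026,-0.0076,0,0,0,0,0],[0.0026,-0.0076,0,0,0,0,0]]]'; python3 -m handwheel '[[[0.0026,-0.0076,0,0,0,0,0],[0.0026,-0.0076,0,0,0,0,0]]]'
python3 - <<'E'
from h import *
o=r.get_obs(); po=np.r_[o['tcp_pos'],o['orientation']]
u=np.array([.9466,.3223]); n=np.array([-.3223,.9466]); O=np.array([.5906,.0873])
print(o['clock'],po,o['contact_force'],'dock',(po[:2]-O)@u,(po[:2]-O)@n)
im,d=snap('wrist','w4.png')
E
```

```text
clock: 8.27
tcp_pos: [0.5386, 0.2006, 0.1635]
orientation: [-3.082, -0.523, -0.007]
contact_force: [-27.4, 29.2, 46.4]
grip_width: 0.0001
clock: 8.43
tcp_pos: [0.5416, 0.1933, 0.1674]
orientation: [-3.073, -0.531, -0.009]
contact_force: [-45.4, 39.2, 82.3]
grip_width: 0.0
8.4333 [ 0.54158235  0.19325496  0.16739928 -3.07274243 -0.53121796 -0.00856003] [-45.41438816  39.19338332  82.32045783] dock -0.01225082311113515 0.11609535421261176
```

View pics/w4.png

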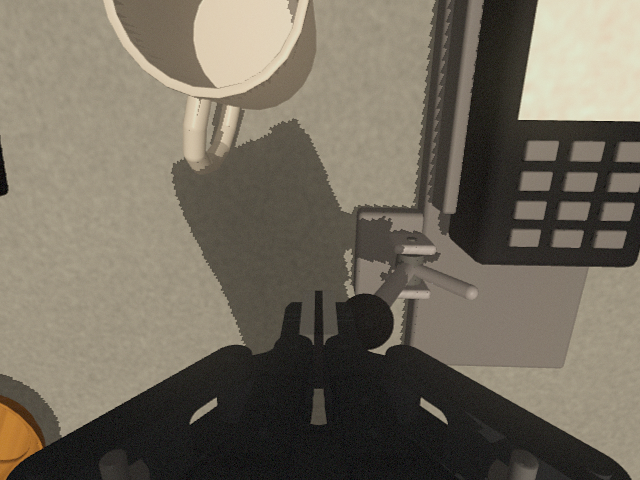

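That is jamming: 82 N of upward force, so the finger is riding onto the ball instead of pushing it sideways. I back off at once.

```bash
python3 -m handwheel '[[[-0.0026,0.0076,0.005,0,0,0,0],[-0.0052,0.0152,0.005,0,0,0,0],[-0.0052,0.0152,0,0,0,0,0],[-0.0052,0.0152,0,0,0,0,0],[-0.0026,0.0076,0,0,0,0,0],[0,0,0,0,0,0,0],[0,0,0,0,0,0,0]]]'
python3 - <<'E'
from h import *
o=r.get_obs(); po=np.r_[o['tcp_pos'],o['orientation']]
u=np.array([.9466,.3223]); n=np.array([-.3223,.9466]); O=np.array([.5906,.0873])
print(o['clock'],po,o['contact_force'],'dock',(po[:2]-O)@u,(po[:2]-O)@n)
im,d=snap('wrist','w5.png')
for nn,(x0,y0) in(('scene',(320,150)),('side',(180,210))):
    im,d=snap(nn,nn+'5.png'); cv2.imwrite(f'pics/{nn}5c.png',cv2.resize(im[y0:y0+100,x0:x0+130,::-1],None,fx=6,fy=6,interpolation=2))
E
```

```text
clock: 9.07
tcp_pos: [0.5255, 0.2339, 0.1681]
orientation: [3.098, 0.515, 0.001]
contact_force: [-0.0, 0.6, 0.4]
grip_width: 0.0001
9.0667 [5.25502013e-01 2.33872288e-01 1.68083347e-01 3.09847426e+00
 5.15176313e-01 5.37682816e-04] [-0.01557227  0.58953643  0.39957763] dock -0.014381505516645658 0.15972640930722534
```

View pics/w5.png

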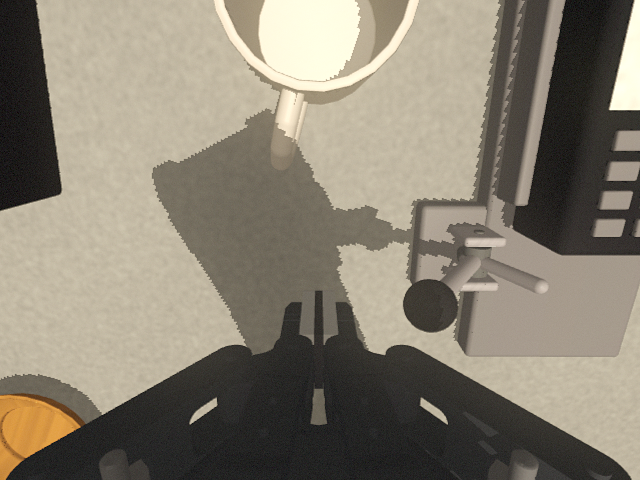

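View pics/scene5c.png

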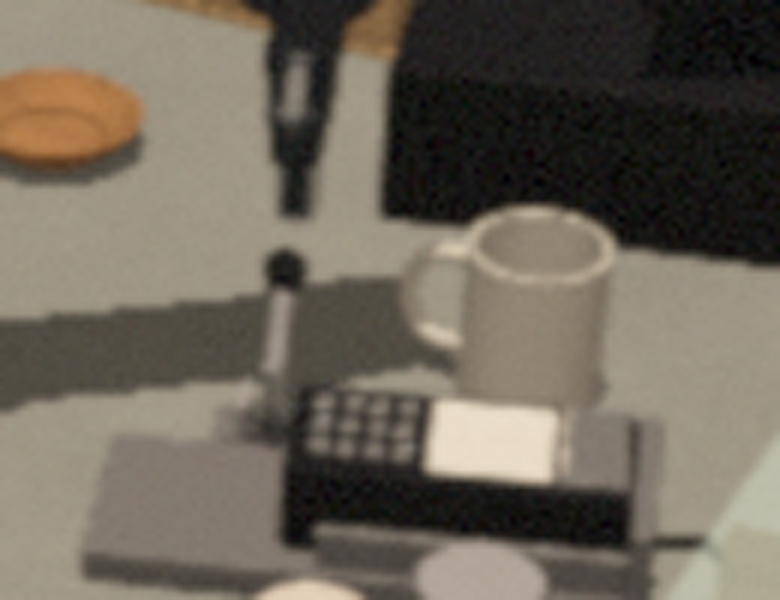

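View pics/side5c.png

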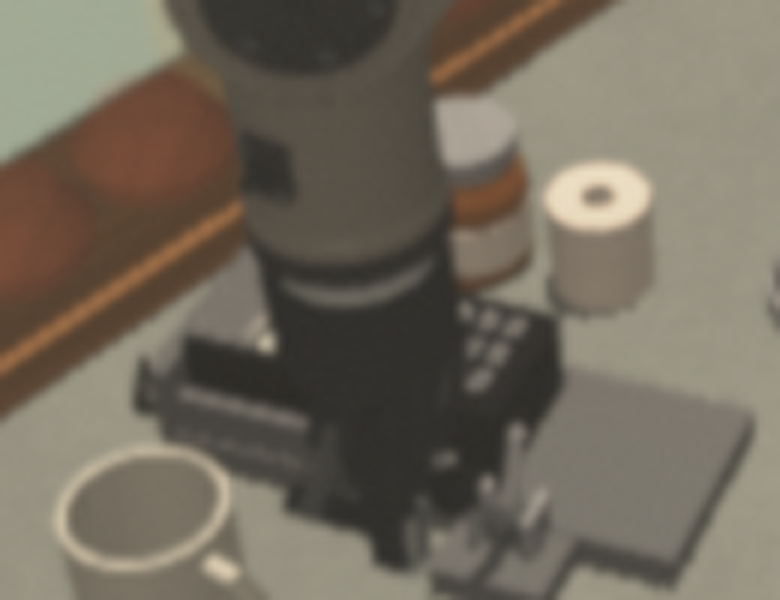

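The lever is still open, the terminal is still home and the mug has not moved. When the fingers are closed their linkage flares out along the jaw axis, so it wedged down onto the ball. I'll turn the gripper 90° so that the flat sides of the fingers (±11 mm, no flare) do the pushing.

```bash
python3 - <<'E'
from h import *
print(r.get_obs()['joints'])
c,f=K('wrist'); T=np.linalg.inv(np.array(c['T_tool_cam']))
for p in [(0,0,.073),(.011,0,.073),(-.011,0,.073),(0,.0145,.06),(0,.0145,.04)]:
    q=T[:3,:3]@np.array(p)+T[:3,3]; print(p,q[0]/q[2]*f+c['cx'],q[1]/q[2]*f+c['cy'])
E
python3 -m handwheel '[[[-0.003,0.009,0.01,0,0,-0.12,0],[-0.003,0.009,0.01,0,0,-0.12,0],[0,0,0.01,0,0,-0.12,0],[0,0,0,0,0,-0.12,0],[0,0,0,0,0,-0.12,0],[0,0,0,0,0,-0.12,0]]]'
```

```text
[-0.20345893  0.51361726 -0.41707871  1.88954174  0.2832478   0.79671351
 -2.01567109]
(0, 0, 0.073) 319.4718925709263 306.4110129066992
(0.011, 0, 0.073) 319.4859885794802 283.7088723048419
(-0.011, 0, 0.073) 319.45837770218816 328.17720644537553
(0, 0.0145, 0.06) 355.05087266204396 321.73851993621184
(0, 0.0145, 0.04) 360.54409065992013 351.1482217680574
clock: 9.72
tcp_pos: [0.5197, 0.2516, 0.1981]
orientation: [3.079, -0.621, 0.001]
contact_force: [0.1, -1.0, 0.1]
grip_width: 0.0004
```

```bash
python3 -c "
from h import *
print(r.get_obs()['joints'])"; python3 -m handwheel '[[[0,0,0,0,0,-0.12,0],[0,0,0,0,0,-0.12,0],[0,0,0,0,0,-0.12,0],[0,0,0,0,0,-0.12,0],[0,0,0,0,0,-0.12,0],[0,0,0,0,0,-0.12,0],[0,0,0,0,0,-0.12,0],[0,0,0,0,0,0,0],[0,0,0,0,0,0,0]]]'
python3 - <<'E'
from h import *
o=r.get_obs(); po=np.r_[o['tcp_pos'],o['orientation']]
u=np.array([.9466,.3223]); n=np.array([-.3223,.9466]); O=np.array([.5906,.0873])
R=Ro.from_rotvec(po[3:]).as_matrix(); print(np.degrees(np.arctan2(R[1,0],R[0,0])),R[:,2],o['joints'])
print(o['clock'],po,o['contact_force'],'dock',(po[:2]-O)@u,(po[:2]-O)@n)
im,d=snap('wrist','w6.png')
E
```

```text
[-0.35324999  0.45439819 -0.26375377  1.87389902  0.15590044  0.83292668
 -2.66509026]
clock: 10.47
tcp_pos: [0.5179, 0.2525, 0.1952]
orientation: [2.627, -1.709, -0.004]
contact_force: [-0.1, 1.0, 0.2]
grip_width: 0.0
-66.09694639004327 [-0.00641082 -0.00469513 -0.99996843] [-1.00099702  0.50372643  0.58029273  1.91832719 -0.36395228  0.83330417
 -2.95130569]
10.4667 [ 0.51791868  0.25251468  0.19519764  2.62707523 -1.70921651 -0.00440843] [-0.09750361  1.04490222  0.22041914] dock -0.015551447720685162 0.17981740392469367
```

View pics/w6.png

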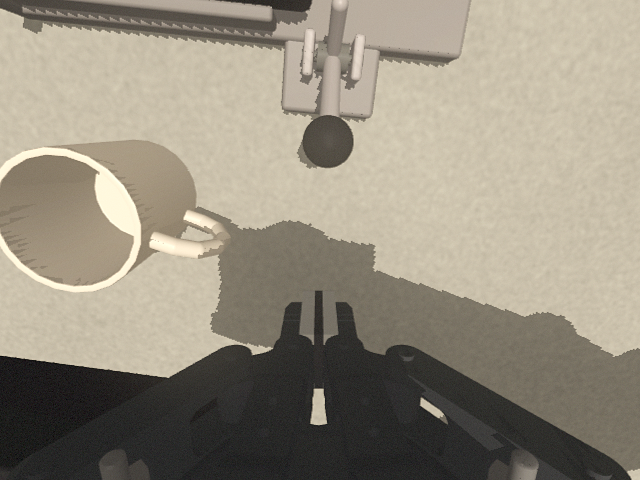

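Joint 7 has ended up close to its range limit, so I won't work from this side. I'll check the space to the left and then unwind the other way.

```bash
python3 - <<'E'
from h import *
for n in('scene','side'):
    d=np.load(n+'d.npy'); v,u=np.nonzero(d>0); W=world(n,np.c_[u,v],d[v,u])
    k=(W[:,0]>.3)&(W[:,0]<.9)&(W[:,1]>.2)&(W[:,1]<.6)&(W[:,2]>.03)
    W=W[k]
    for x in np.arange(.3,.9,.1):
        print(n,x.round(1),[ (round(W[(abs(W[:,0]-x-.05)<.05)&(abs(W[:,1]-y-.025)<.025)][:,2].max(),2) if ((abs(W[:,0]-x-.05)<.05)&(abs(W[:,1]-y-.025)<.025)).any() else 0) for y in np.arange(.2,.6,.05)])
E
python3 -m handwheel '[[[0,0,0,0,0,0.12,0],[0,0,0.01,0,0,0.12,0],[0,0,0.01,0,0,0.12,0],[0,0,0.01,0,0,0.12,0],[0,0,0,0,0,0.12,0],[0,0,0,0,0,0.12,0],[0,0,0,0,0,0.12,0],[0,0,0,0,0,0.12,0]]]'
```

```text
scene 0.3 [0, 0, 0, np.float64(0.03), 0, 0, 0, np.float64(0.11)]
scene 0.4 [0, 0, 0, 0, np.float64(0.1), np.float64(0.1), np.float64(0.1), np.float64(0.11)]
scene 0.5 [0, np.float64(0.08), 0, np.float64(0.1), np.float64(0.11), np.float64(0.11), np.float64(0.12), np.float64(0.15)]
scene 0.6 [np.float64(0.09), np.float64(0.1), np.float64(0.09), 0, np.float64(0.17), np.float64(0.35), np.float64(0.35), np.float64(0.35)]
scene 0.7 [0, 0, 0, 0, np.float64(0.1), np.float64(0.35), np.float64(0.34), np.float64(0.34)]
scene 0.8 [np.float64(0.15), np.float64(0.15), np.float64(0.15), np.float64(0.15), np.float64(0.15), np.float64(0.1), np.float64(0.11), np.float64(0.1)]
scene 0.9 [0, 0, 0, 0, 0, 0, 0, 0]
side 0.3 [0, 0, 0, 0, 0, 0, 0, np.float64(0.1)]
side 0.4 [0, 0, 0, 0, np.float64(0.1), np.float64(0.1), np.float64(0.1), np.float64(0.1)]
side 0.5 [0, np.float64(0.08), 0, 0, np.float64(0.1), np.float64(0.1), np.float64(0.12), np.float64(0.16)]
side 0.6 [np.float64(0.09), np.float64(0.09), np.float64(0.09), 0, np.float64(0.1), np.float64(0.35), np.float64(0.35), np.float64(0.35)]
side 0.7 [0, 0, 0, 0, 0, np.float64(0.35), np.float64(0.35), np.float64(0.34)]
side 0.8 [np.float64(0.15), np.float64(0.15), np.float64(0.15), np.float64(0.15), np.float64(0.14), 0, 0, 0]
side 0.9 [0, 0, 0, 0, 0, 0, 0, 0]
clock: 11.18
tcp_pos: [0.5186, 0.2511, 0.2257]
orientation: [3.122, -0.298, -0.004]
contact_force: [0.3, -0.1, 0.1]
grip_width: 0.0001
```

```bash
python3 -m handwheel '[[[0,0,0,0,0,0.12,0],[0,0,0,0,0,0.12,0],[0,0,0,0,0,0.12,0],[0,0,0,0,0,0.12,0],[0,0,0,0,0,0.12,0],[0,0,0,0,0,0.12,0],[0,0,0,0,0,0.12,0],[0,0,0,0,0,0.12,0],[0,0,0,0,0,0.12,0]]]'; python3 -m handwheel '[[[0,0,0,0,0,0.12,0],[0,0,0,0,0,0.12,0],[0,0,0,0,0,0.12,0],[0,0,0,0,0,0.12,0],[0,0,0,0,0,0.12,0],[0,0,0,0,0,0.12,0],[0,0,0,0,0,0.12,0],[0,0,0,0,0,0.05,0],[0,0,0,0,0,0,0],[0,0,0,0,0,0,0]]]'
cat > st.py <<'E'
from h import *
o=r.get_obs(); po=np.r_[o['tcp_pos'],o['orientation']]
u=np.array([.9466,.3223]); n=np.array([-.3223,.9466]); O=np.array([.5906,.0873])
R=Ro.from_rotvec(po[3:]).as_matrix(); print('yaw',np.degrees(np.arctan2(R[1,0],R[0,0])),R[:,2].round(3),o['joints'].round(2))
F=o['contact_force']; F2=F[:2]
print(o['clock'],po.round(4),'Fdock',F2@u,F2@n,F[2],'dock',(po[:2]-O)@u,(po[:2]-O)@n)
E
python3 st.py
```

```text
clock: 11.93
tcp_pos: [0.5187, 0.2511, 0.2261]
orientation: [2.831, 1.349, 0.006]
contact_force: [0.1, -0.1, -0.6]
grip_width: 0.0001
clock: 12.77
tcp_pos: [0.5188, 0.2511, 0.2262]
orientation: [1.987, 2.428, 0.011]
contact_force: [0.5, 0.2, -0.2]
grip_width: -0.0004
yaw 101.40942281332997 [ 0.008  0.002 -1.   ] [-0.49  0.4  -0.09  1.87  0.05  0.86 -0.41]
12.7667 [0.5188 0.2511 0.2262 1.9866 2.4275 0.0108] Fdock 0.5446947976993064 -0.014042520814148335 -0.2401434770770005 dock -0.01520376283142627 0.1781824319817363
```

```bash
python3 -m handwheel '[[[0,0,-0.022,0,0,0.1,0],[0,0,-0.022,0,0,0.03,0],[0,0,-0.024,0,0,0,0],[0.0052,-0.015,0,0,0,0,0],[0.0052,-0.015,0,0,0,0,0],[0,0,0,0,0,0,0]]]'; python3 st.py
python3 - <<'E'
from h import *
im,d=snap('scene','s7.png'); cv2.imwrite('pics/s7c.png',cv2.resize(im[150:250,320:450,::-1],None,fx=6,fy=6,interpolation=2))
E
```

```text
clock: 13.27
tcp_pos: [0.5298, 0.2182, 0.1572]
orientation: [1.828, 2.548, 0.006]
contact_force: [1.0, -0.5, 0.3]
grip_width: -0.0002
yaw 108.66636149418859 [ 0.007 -0.    -1.   ] [-0.42  0.49 -0.11  1.92  0.08  0.73 -0.25]
13.2667 [0.5298 0.2182 0.1572 1.8283 2.5475 0.006 ] Fdock 0.7517100818988312 -0.8266555846496415 0.3445211711053454 dock -0.015358090195313367 0.14345300332069877
```

View pics/s7c.png

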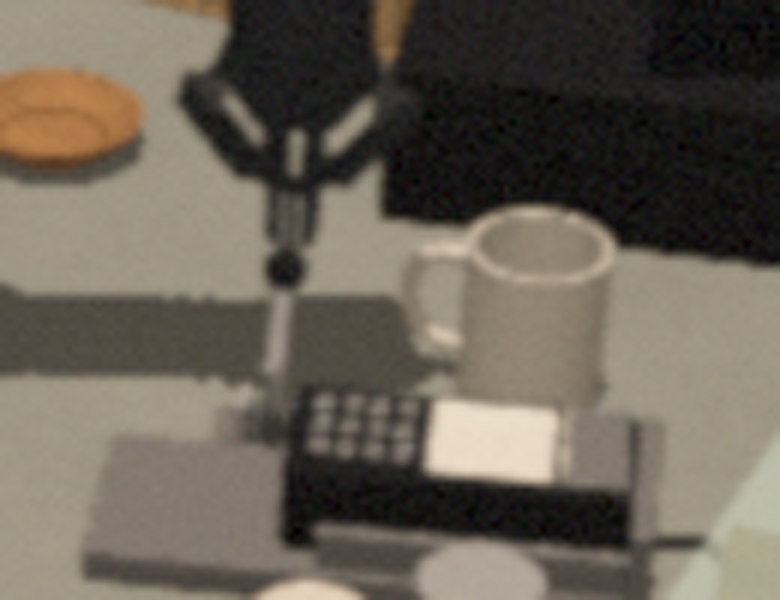

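The picture shows the flare clearly, and the fingers are now lined up behind the ball. I push gently and check the force as I go.

```bash
python3 -m handwheel '[[[0.0016,-0.0047,0,0,0,0,0],[0.0016,-0.0047,0,0,0,0,0],[0.0016,-0.0047,0,0,0,0,0],[0.0016,-0.0047,0,0,0,0,0]]]'; python3 st.py
```

```text
clock: 13.65
tcp_pos: [0.5349, 0.2053, 0.1584]
orientation: [1.822, 2.555, 0.013]
contact_force: [-4.0, 8.9, 7.1]
grip_width: -0.0001
yaw 109.0348913676822 [ 0.008  0.005 -1.   ] [-0.39  0.49 -0.11  1.92  0.07  0.72 -0.21]
13.65 [0.5349 0.2053 0.1584 1.8215 2.5553 0.0132] Fdock -0.939924959754192 9.695464798609121 7.107244119321989 dock -0.014644983043182534 0.1296637001928351
```

The 9.7 N with an upward part is friction drag, because the ball rises along its arc. The finger should follow that arc.

```bash
python3 -m handwheel '[[[0.0008,-0.0024,0.003,0,0,0,0],[0.0016,-0.0047,0.0033,0,0,0,0],[0.0016,-0.0047,0.0028,0,0,0,0]]]'; python3 st.py
```

```text
clock: 13.9
tcp_pos: [0.5392, 0.193, 0.1676]
orientation: [1.82, 2.555, 0.012]
contact_force: [-1.5, 3.5, 3.7]
grip_width: 0.0002
yaw 109.06773222644613 [ 0.008  0.004 -1.   ] [-0.37  0.48 -0.11  1.92  0.07  0.74 -0.18]
13.9 [0.5392 0.193  0.1676 1.8203 2.5551 0.012 ] Fdock -0.2975839360995054 3.77471927269051 3.732033672631947 dock -0.014608588141574992 0.11665753916222657
```

```bash
python3 -m handwheel '[[[0.0016,-0.0047,0.002,0,0,0,0],[0.0016,-0.0047,0.0015,0,0,0,0],[0.0016,-0.0047,0.001,0,0,0,0],[0.0016,-0.0047,0.0005,0,0,0,0]]]'; python3 st.py
```

```text
clock: 14.23
tcp_pos: [0.5457, 0.1713, 0.1716]
orientation: [1.823, 2.552, 0.007]
contact_force: [0.4, 0.8, 0.4]
grip_width: -0.0003
yaw 108.92380883242333 [ 0.007  0.001 -1.   ] [-0.34  0.47 -0.1   1.92  0.07  0.75 -0.15]
14.2333 [0.5457 0.1713 0.1716 1.8229 2.552  0.0071] Fdock 0.6451965382929626 0.5787557566465557 0.409180912620323 dock -0.015394979622378216 0.09401700626061704
```

```bash
python3 -m handwheel '[[[0.0016,-0.0047,0,0,0,0,0],[0.0016,-0.0047,0,0,0,0,0],[0.0016,-0.0047,0,0,0,0,0],[0.0016,-0.0047,0,0,0,0,0],[0,0,0,0,0,0,0],[0,0,0,0,0,0,0]]]'; python3 st.py
python3 - <<'E'
from h import *
im,d=snap('scene','s8.png'); cv2.imwrite('pics/s8c.png',cv2.resize(im[150:250,320:450,::-1],None,fx=6,fy=6,interpolation=2))
E
```

```text
clock: 14.73
tcp_pos: [0.552, 0.1532, 0.1715]
orientation: [1.823, 2.552, 0.008]
contact_force: [0.4, 0.1, 0.7]
grip_width: -0.0003
yaw 108.91009770691356 [ 0.007  0.001 -1.   ] [-0.3   0.47 -0.1   1.91  0.07  0.75 -0.11]
14.7333 [0.552  0.1532 0.1715 1.8235 2.5522 0.0075] Fdock 0.46514944731696584 -0.00019042832224546366 0.6589732953035019 dock -0.015332245007002986 0.0748113136202153
```

View pics/s8c.png

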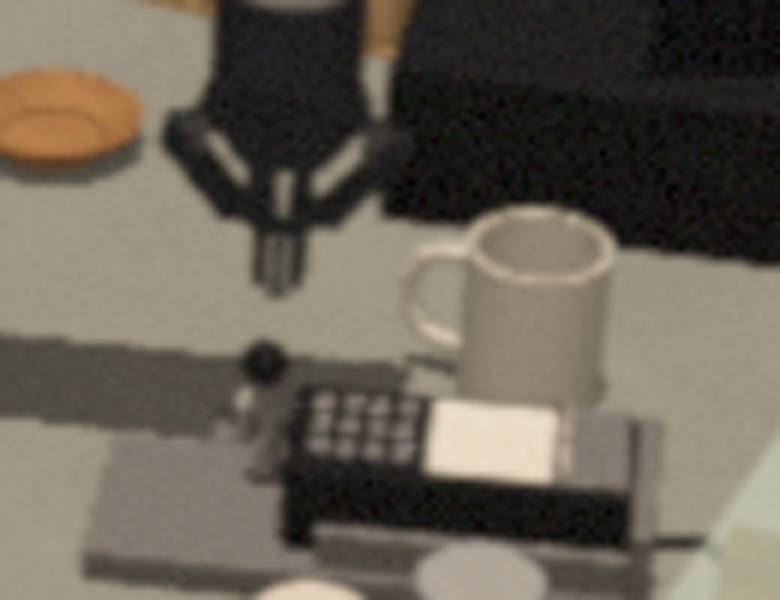

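The lever has snapped over: the ball is now at crop (263,362), well to the −y side of the pivot. Next I lift away and verify.

```bash
python3 -m handwheel '[[[-0.002,0.006,0.02,0,0,0,0],[-0.004,0.012,0.03,0,0,0,0],[-0.005,0.014,0.03,0,0,0,0],[-0.005,0.014,0.03,0,0,0,0],[-0.02,-0.005,0.03,0,0,0,0],[-0.03,-0.01,0.02,0,0,0,0],[-0.03,-0.01,0,0,0,0,0],[-0.03,-0.01,0,0,0,0,0],[0,0,0,0,0,0,0],[0,0,0,0,0,0,0]]]'; python3 st.py
python3 - <<'E'
from h import *
u=np.array([.9466,.3223]); nn=np.array([-.3223,.9466]); O=np.array([.5906,.0873])
for n,(x0,y0) in(('scene',(320,170)),('side',(180,210))):
    d0=np.load(n+'d.npy'); im,d=snap(n,n+'9.png'); cv2.imwrite(f'pics/{n}9c.png',cv2.resize(im[y0:y0+100,x0:x0+130,::-1],None,fx=6,fy=6,interpolation=2))
    v,uu=np.nonzero(d>0); W=world(n,np.c_[uu,v],d[v,uu]); D=np.c_[(W[:,:2]-O)@u,(W[:,:2]-O)@nn,W[:,2]]
    B=D[(abs(D[:,0]+.015)<.03)&(abs(D[:,1]-.02)<.05)&(D[:,2]>.078)&(D[:,2]<.13)]; print(n,'ball',len(B),B.mean(0).round(3) if len(B) else '')
    T=D[(D[:,0]>-.03)&(D[:,0]<.19)&(abs(D[:,1])<.03)&(D[:,2]>.064)&(D[:,2]<.076)]; print('term x',np.percentile(T[:,0],[1,99]).round(3))
    i0=np.load(n+'i.npy').astype(int)
    for l in('pen_mug','paper_roll','bell','jam_jar','coin_dish'):
        for m in r.masks_of(l,n)[:1]:
            w,q=np.nonzero(m['pixels']&(d>0)); P=world(n,np.c_[q,w],d[w,q]); print(l,round(m['p'],2),np.round(m['at']),np.median(P,0).round(3))
E
```

```text
clock: 15.62
tcp_pos: [0.4247, 0.1646, 0.332]
orientation: [1.821, 2.553, 0.009]
contact_force: [1.3, 0.2, 0.0]
grip_width: -0.0004
yaw 109.01220521839078 [ 0.008  0.001 -1.   ] [-0.37  0.09 -0.14  2.02  0.02  1.03 -0.19]
15.6167 [0.4247 0.1646 0.332  1.8208 2.5533 0.0088] Fdock 1.3207600476474848 -0.2606761361957733 0.025553210935842008 dock -0.13213958862968656 0.12662642101489646
scene ball 46 [-0.014  0.009  0.096]
term x [0.001 0.167]
pen_mug 0.77 [408. 202.] [0.644 0.256 0.059]
paper_roll 0.77 [370. 261.] [ 0.669 -0.06   0.045]
bell 0.71 [326. 267.] [ 0.563 -0.125  0.027]
jam_jar 0.6 [364. 213.] [0.568 0.111 0.065]
coin_dish 0.92 [331. 166.] [0.288 0.409 0.01 ]
side ball 67 [-0.015  0.025  0.093]
term x [0.005 0.166]
pen_mug 0.72 [208. 304.] [0.629 0.281 0.057]
paper_roll 0.8 [277. 252.] [ 0.654 -0.016  0.035]
bell 0.85 [319. 255.] [ 0.54  -0.086  0.028]
jam_jar 0.85 [258. 244.] [0.718 0.003 0.054]
coin_dish 0.62 [271. 418.] [0.301 0.394 0.009]
```

View pics/scene9c.png

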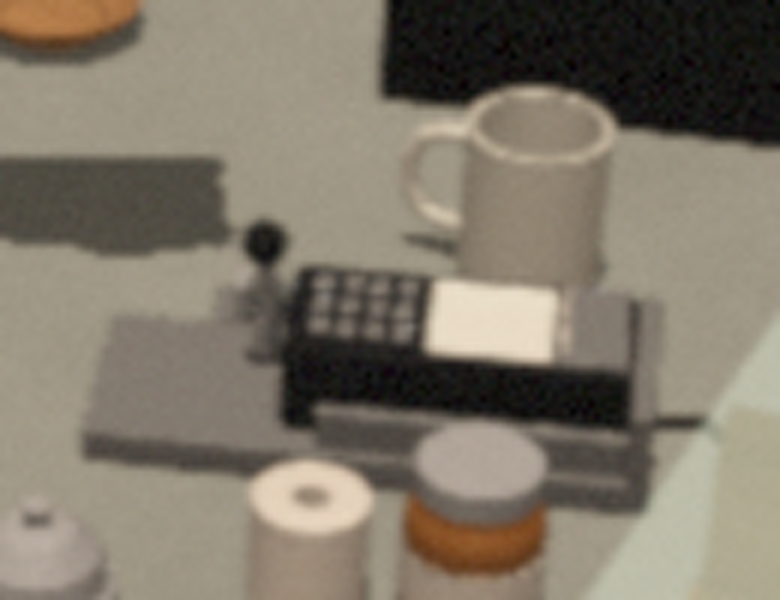

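View pics/side9.png

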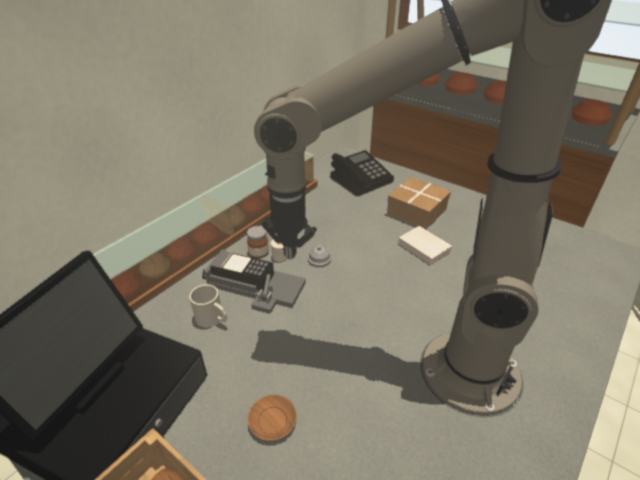

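The ball is at dock (−15, about 19, 94) mm, which is the thrown position. The terminal's top spans x 1–167 mm, so it is home. The bystanders have not moved and the arm is clear.

```bash
python3 -c "
from bench import r
print(r.hand_in())"
```

```text
the job is handed in; nothing more can be done
None
```

The terminal is fully home against the back stop and the latch is thrown across its near end. I handed the job in at about 16 s of the 48 s allowed.

**Terminal:** I pushed it with the fingertips, fingers 30 mm apart, until the tool stalled at about 16 N. A wrist picture then put its near end 1 mm from home, and the later scene and side views agreed.

**Latch:** The ball was followed over its arc and snapped over by itself. At the end the cameras put it at about (−15, 9 to 25, 93 to 96) mm in the dock's frame. The thrown position is (−15, 19, 92) mm.

**What went wrong:**
- **First try at the lever:** The flared side of the closed fingers wedged on the ball. The wrist force read about 100 N, mostly upward, under the 120 N limit. I backed off, and pictures showed the lever, terminal and mug unchanged. I could not tell which part of the hand was pressing, so the 40 N limit on the gripper's body may have been passed.
- **First turn of the gripper:** Turning it for the second try brought joint 7 to −2.951, just inside its −2.96 limit. I unwound and went the other way. The flat side of the fingers then moved the lever with under 13 N.

**Bystanders:** The mug, roll, bell and dish were found where they started, apart from differences of a few millimetres to about a centimetre between masks. The jar was unmoved in the side view; its scene reading was a misdetection on the terminal. The cake box and bag stack I checked only by eye, and they looked unmoved. The arm was clear and unloaded at hand-in.

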